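Snap the slide carrier into the empty dock

ROBOT

A 7-joint arm with a two-finger parallel gripper is mounted at the origin on the work surface. World frame = base frame: x ahead of the robot, y to its left, z up, the work surface at z = 0. Lengths are in mm, angles in degrees, forces in N, time in s.
With the tool pointing down it reaches from about 400 to 850 mm from the base axis. Payload 6.9 kg.
Tool frame: the origin (TCP) lies midway between the tips of the shut fingers; the grasp point (between the pads) lies 19 mm behind it (arm.tcp_to_grasp is the distance from the TCP to the grasp point, in mm); z points along the fingers, y is the direction in which the jaws open and shut (so a half turn about z gives the same grasp; the last joint's range is limited). The gripper opens to 85 mm and grips with 20 to 120 N. Pads are 22 mm wide; open, the fingers measure 114 mm over their backs; the gripper's body (76 mm by 85 mm) begins 54 mm behind the grasp point. The pads swing forward as they close: fully open they stand 13 mm farther back than shut.
Start: joints at [-61.45, 29.078, -13.613, 85.955, 7.202, 65.827, -8.869], TCP at [239.252, 577.381, 207.575] pointing down, gripper open.
Joint ranges: [-176.47, 176.47], [-13.61, 117.27], [-81.72, 77.17], [0.22, 143.17], [-87.28, 267.28], [10, 112.55], [-165.47, 165.47]. Speed limits (degrees/s): [136.94, 136.94, 180, 180, 180, 180, 180].

INTERFACE

Orientations are given as [roll, pitch, yaw] about the fixed x, y, z axes, in that order (R = Rz(yaw) Ry(pitch) Rx(roll)).
In Python, from workcell import arm, release, grasp, readout, vision, hand_in gives the robot as it stands. Calls block until the motion is done:
- arm.move_to(position, orientation): joint-space move of the TCP to a pose.
- arm.movel(position, orientation=None, speed=150, force_limit=None): straight line of the TCP; orientation=None keeps the orientation; speed is the mean speed in mm/s. With force_limit (N) it stops when the force on the tool has changed by that much, and returns True; else False.
- arm.movej(angles): joint-space move.
- release() and grasp(force=None): open the fingers fully, or close them until they stop; force is the grip in N (None keeps the last).
- arm.hold(seconds).
- arm.solve_ik(position, orientation): joint angles nearest the present ones, or None.
- readout.sense(): the state.
- vision.get_image(name): name is "scene" or "top" or "wrist"; returns the picture (480x640x3 uint8, red, green, blue); there is no depth.
- vision.camera_params(name): a dict with "fx", "fy", "cx", "cy" (pixels), "R" (3x3) and "t" (3): a world point X has camera coordinates R X + t. Camera axes: x right, y down, z forward; pixel columns grow to the right and rows downward; lengths in mm; the calibration is good to about 2 mm. A picture is of the moment at which its call begins: read the wrist's pose just before it. camera_params takes no time and is no camera call; for the wrist camera it gives the pose at the moment of the call.
A pose or a line that the arm cannot do raises arm.PlanningError and nothing moves.
- hand_in(): hands the job in, once; it reports no verdict.
Trained networks look in the newest picture that a camera, given by its name, has taken for a name from the list of things; names that differ only in an ending like _2 or _b are one class to them, and where a whole thing is asked for, a point or a joint stands for the part that bears it (a point fixed in the world has none). Each returns a list of dicts, best first, with "confidence" (0 to 1); they miss things now and then, are a little off and sometimes report something else, mostly with a low value. They report only what shows in the picture. A call takes as long as a camera call. They do not tell look-alikes from the thing itself.
- vision.boxes_of(target, camera): "rect" ([left, top, right, bottom] in pixels, round what is visible of it).
The state is a dict: "t": time; "joint_positions": joint angles; "qvel": joint speeds; "joint_torque": joint torques, N m; "tcp_pos": TCP position; "tcp_rot": TCP orientation; "force": force on the tool from outside, world axes, zero at the start; "moment": the same for the moment, N m; "opening": opening from 0.0 (shut) to 1.0 (fully open).
Only numpy, scipy, OpenCV 4.12 (cv2) and the standard library are available. Lean on these libraries where they do the work, as an engineer would, in place of code of your own. Each camera call takes 0.05 s, during which the arm holds its last target. There are 200 camera calls.

TASK

Take the standing slide carrier that has both a wide foot and a narrow handle on top, and put it upright into the one empty dock of the loading rack. Hold it while you press it straight down past the spring latch until it is fully home and the latch has snapped back over its foot, then let go.

Things in the scene. Friction and masses are not known exactly. Their poses are not given: they have to be found in the camera images.
- carrier_mid (a point): Centre of the loose slide carrier, 47.5 mm above its underside; z up. 95 mm high, 0.11-0.22 kg. Grey foot 72 (x) x 40 (y) x 18 mm high; white body 56 x 26 to 60 mm; grey handle 44 (x) x 16 (y) from 60 to 95 mm: grip it across y, fingertips at least 55 mm above the underside to clear the dock. Look-alikes that swap places with it: a tall box without foot, a low carrier without handle.
- carrier: The same slide carrier: origin at the centre of its underside, same axes. It may be docked either way round.
- free_seat (a point): Centre of the empty dock's pocket floor (14 mm above the table), where the carrier's underside rests. Pocket 75 (x) x 44 mm (y); x points to the latch, away from the robot. Walls 22 mm above the floor, then lead-ins sloping 12 mm outward up to 40 mm. Three equal docks stand 95 mm apart along y; the others hold carriers 95 mm high; their order varies.
- latch (a joint): Spring latch (steel slider) at the middle of the empty dock's +x end. 0 = closed: nose 9 mm into the pocket, underside 20 mm above the floor. Positive (m, to 0.016) = pushed out along +x. Its top slopes 32 deg from vertical up to 53 mm above the floor: a foot pressed down with 5 to 15 N opens it 6 to 9 mm; it springs back by itself once the foot's top is below it.
There are look-alikes about, which are no part of the job. What is shaped like the carrier but blue is not meant.

How it is judged (in metres and radians):
On the way:
1. the held carrier's foot, over the empty dock, has pushed its latch open by more than 4 mm (value of joint latch above 0.004 m and horizontal distance between carrier and free_seat below 0.012 m and z of carrier in the frame of free_seat between 0.003 and 0.05 m and contact force between carrier and the fingers above 0.5 N), for 0.02 s.
At the end, for the whole second after the job is handed in: The carrier stands upright (within 0.08 rad) in the empty dock, its underside within 3 mm of the pocket floor in height and its centre within 6 mm of the pocket's centre, the latch back within 2 mm of closed over its foot, at rest and released (z of carrier in the frame of free_seat below 0.003 m and horizontal distance between carrier and free_seat below 0.006 m and angle between carrier's own z axis and vertical below 0.08 rad and angle between the x axis of carrier and the x axis of free_seat, either way round below 0.17 rad and value of joint latch below 0.002 m and linear speed of carrier below 0.02 m/s and contact force between carrier and the fingers below 0.1 N); the robot touches nothing.
It also fails if it takes over 40 s, if anything falls off the work surface, if the arm or the gripper's body presses on something with over 40 N, if the wrist force passes 120 N, or if a joint passes its speed limit or range.

## Working session

There is one attempt and no reset: what is moved stays moved. The work goes in short steps, each a Python script; the robot and the scene stay as the last script left them, time stands still between calls to the robot, and variables do not carry over. Pictures are saved under pics/ and viewed, about 8 in all and at most 12, crops included, and the job is handed in when it is done.

```bash
mkdir -p pics; ls
python3 - <<'E'
from workcell import arm, release, grasp, readout, vision
import cv2, numpy as np
for n in ("scene","top"):
    im=vision.get_image(n); cv2.imwrite(f"pics/{n}1.png",im[:,:,::-1])
    p=vision.camera_params(n); print(n,p)
    for t in ("carrier","free_seat","latch"):
        try: print(t,[(np.round(d["rect"]).tolist(),round(d["confidence"],2)) for d in vision.boxes_of(t,n)])
        except Exception as e: print(t,e)
s=readout.sense(); print(s["t"],s["tcp_pos"],s["tcp_rot"],s["force"])
E
```

```text
pics
scene {'fx': 450.7390223457711, 'fy': 450.7390223457711, 'cx': 327.2391641576538, 'cy': 240.5504181531834, 'R': array([[-0.69188579,  0.72171618,  0.02048928],
       [ 0.39572989,  0.4028038 , -0.82531627],
       [-0.60389727, -0.56291638, -0.56429889]]), 't': array([ 351.89250198, -143.28586302, 1097.25046987])}
carrier [([276.0, 151.0, 296.0, 204.0], 0.78), ([224.0, 164.0, 256.0, 215.0], 0.65)]
free_seat [([355.0, 286.0, 431.0, 374.0], 0.67)]
latch [([362.0, 319.0, 389.0, 351.0], 0.75)]
top {'fx': 536.6653642053539, 'fy': 536.6653642053539, 'cx': 328.1073073193184, 'cy': 237.10083699940665, 'R': array([[-0.01066344, -0.99991885, -0.00697057],
       [-0.98832665,  0.01159879, -0.15190753],
       [ 0.15197605,  0.00526934, -0.98837013]]), 't': array([-18.16248366, 491.57502294, 853.91854234])}
carrier [([469.0, 221.0, 514.0, 268.0], 0.96), ([453.0, 292.0, 509.0, 334.0], 0.62)]
free_seat [([188.0, 157.0, 236.0, 237.0], 0.56)]
latch [([203.0, 159.0, 217.0, 191.0], 0.89)]
0.4 [239.23337279 577.29883974 207.46528637] [-1.79983551e+02  7.69632214e-04  1.57493951e+02] [-0.33415156 -0.06071883  0.07114767]
```

View pics/top1.png

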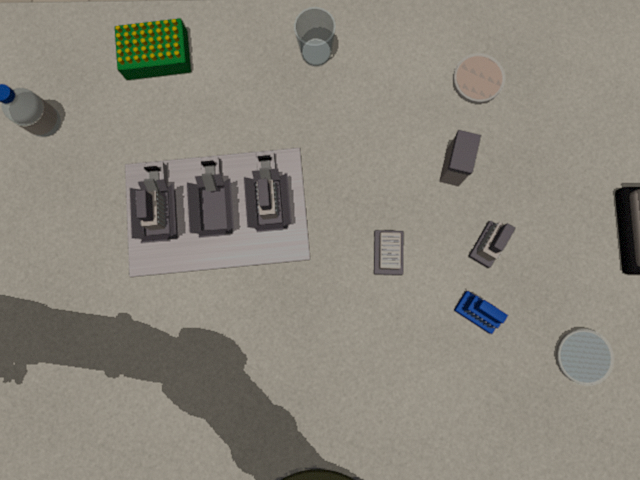

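View pics/scene1.png

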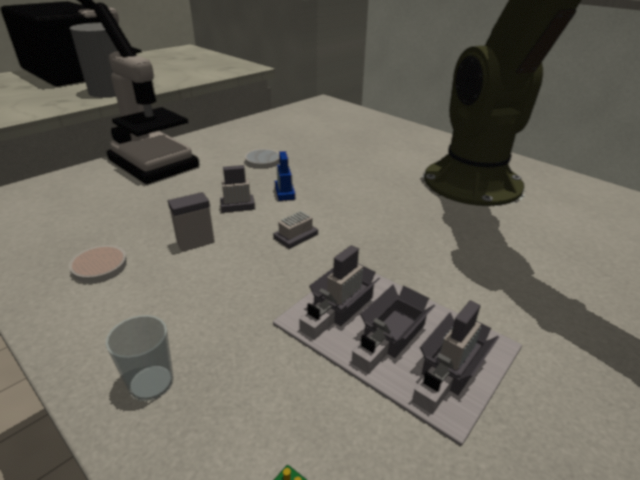

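The top picture shows the grey footed carrier with a handle at about (490,243). The blue twin is at (482,312), the box without a foot at (462,157) and the low carrier without a handle at (389,252). In the rack the middle dock (212,210) is empty, with its latch at (210,170). The scene picture agrees with this. Next I'll compute rough poses and look closer with the wrist camera.

```bash
cat > h.py <<'E'
from workcell import arm, release, grasp, readout, vision, hand_in
import cv2, numpy as np
def ray(p,uv,z):
    d=p["R"].T@np.array([(uv[0]-p["cx"])/p["fx"],(uv[1]-p["cy"])/p["fy"],1]); c=-p["R"].T@p["t"]
    return c+d*(z-c[2])/d[2]
def proj(p,X):
    c=np.atleast_2d(X)@p["R"].T+p["t"]; return np.c_[c[:,0]/c[:,2]*p["fx"]+p["cx"],c[:,1]/c[:,2]*p["fy"]+p["cy"]]
def snap(n,name):
    p=vision.camera_params(n); im=vision.get_image(n)[:,:,::-1].copy(); cv2.imwrite(f"pics/{name}.png",im); np.save(f"pics/{name}.npy",p,allow_pickle=True); return p,im
E
python3 - <<'E'
from h import *
p=vision.camera_params("top")
print("handle",ray(p,(506,235),95)); print("foot corners",[ray(p,u,9).round() for u in ((471,258),(488,267),(488,224))])
print("seat",ray(p,(213,212),14)); print("rackedge",ray(p,(127,165),5),ray(p,(301,149),5))
w=vision.camera_params("wrist"); s=readout.sense()
from scipy.spatial.transform import Rotation as Ro
Rt=Ro.from_euler('xyz',s["tcp_rot"],degrees=True).as_matrix()
c=-w["R"].T@w["t"]; print("cam in tool",Rt.T@(c-s["tcp_pos"]),"axis",Rt.T@w["R"].T, w["fx"])
E
python3 - <<'E'
import cv2
im=cv2.imread('pics/top1.png')
a=cv2.resize(im[205:285,440:540],None,fx=5,fy=5,interpolation=cv2.INTER_CUBIC);b=cv2.resize(im[145:245,180:255],None,fx=4,fy=4,interpolation=cv2.INTER_CUBIC)
import numpy as np
cv2.imwrite('pics/crop1.png',np.hstack([a,b]))
E
```

```text
handle [ 482.55666798 -299.71177089   95.        ]
foot corners [array([ 457., -266.,    9.]), array([ 441., -294.,    9.]), array([ 515., -298.,    9.])]
seat [540.96167581 174.00164049  14.        ]
rackedge [629.12266059 329.74222884   5.        ] [654.43678528  22.73808596   5.        ]
cam in tool [  79.47109526   -0.68226807 -166.73695005] axis [[-7.57381924e-04 -9.50544787e-01 -3.10586597e-01]
 [ 9.99999693e-01 -6.56859357e-04 -4.28245955e-04]
 [ 2.03055248e-04 -3.10586826e-01  9.50544992e-01]] 340.8717963286395
```

View pics/crop1.png

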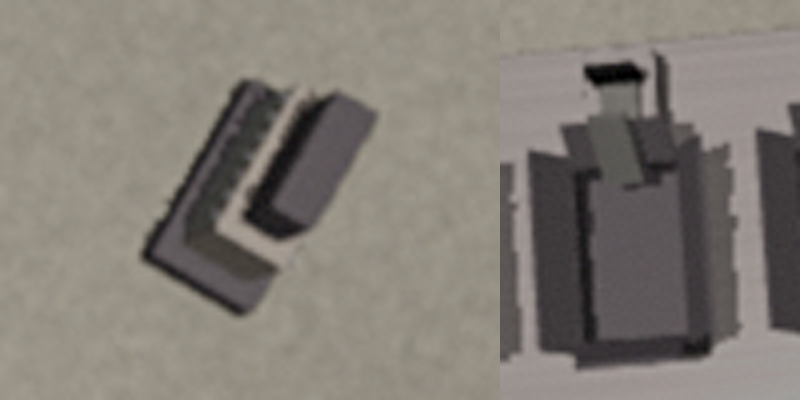

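```bash
cat >> h.py <<'E'
from scipy.optimize import least_squares
def place(q,L): 
    c,s=np.cos(q[2]),np.sin(q[2]); L=np.atleast_2d(np.float64(L)); return np.c_[q[0]+c*L[:,0]-s*L[:,1], q[1]+s*L[:,0]+c*L[:,1], L[:,2]]
def fit(views,q0):
    # views: list of (params, local pts, pixels)
    f=lambda q:np.concatenate([(proj(p,place(q,L))-np.array(u)).ravel() for p,L,u in views])
    r=least_squares(f,q0,x_scale=[10,10,.1],loss='soft_l1',f_scale=1.5); print("fit",r.x[:2].round(1),np.degrees(r.x[2]).round(2),"res",f(r.x).round(1)); return r.x
E
python3 - <<'E'
from h import *
p=vision.camera_params("top")
L=[(36,20,18),(-36,20,18),(-36,-20,18),(22,8,95),(22,-8,95),(-22,-8,95),(-22,8,95)]
u=[(489.4,221),(469.6,256.6),(488.6,268),(507,223.6),(515.6,228),(501,251),(494,246)]
q=fit([(p,L,u)],[480,-295,-.5])
yd=np.degrees(q[2])
for yaw in (yd,yd+180):
  J=arm.solve_ik([q[0],q[1],215],[180,0,yaw]); print(yaw,J)
  if J is not None: ok=yaw
J=[arm.solve_ik([541,174,215],[180,0,y]) for y in (-5,175)]; print(J)
arm.move_to([q[0],q[1],215],[180,0,min((yd,yd+180),key=lambda a:abs(arm.solve_ik([q[0],q[1],215],[180,0,a])[6]))])
snap("wrist","w1"); print(readout.sense()["t"])
E
```

```text
fit [ 479.  -296.7] -32.75 res [ 0.6 -0.7 -0.8 -0.7  1.   0.5 -0.4 -0.8  0.1  0.2  0.7  1.  -1.3  0.5]
-32.74868051439453 [  2.00983273  28.14453792  43.2021347   95.25566497 -20.8789108
  64.96546979 -71.94187174]
147.25131948560548 [  7.41672584  26.02278918  33.70841462  95.1923026  -15.77449811
  63.58992432 102.77221584]
[array([ -39.6833689 ,   25.79670797,   29.85520158,   94.4466408 ,
        -14.0078989 ,   63.50669437, -101.00390509]), array([-12.84765309,  23.55384096, -11.11111512,  94.09046203,
         4.96546998,  62.83789097,  59.67535936])]
3.625
```

View pics/w1.png

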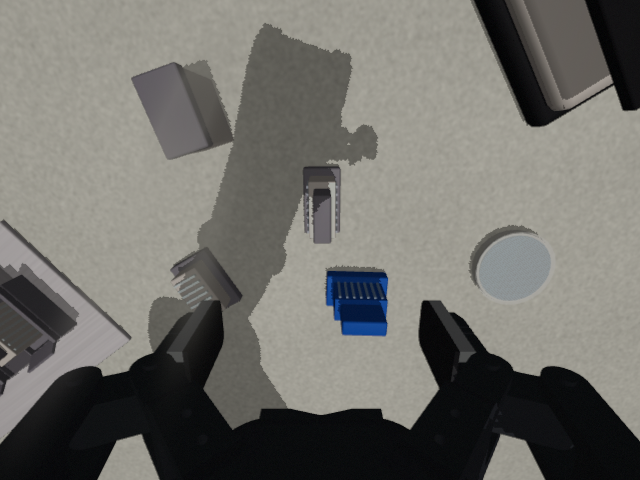

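The wrist view shows the carrier centred and aligned. Its handle top spans (314..331, 190..243) and the foot's far edge runs (304..340, 168). I'll refine the pose with this view, then grasp and lift.

Run:
```python
from h import *
p=vision.camera_params("top"); w=np.load("pics/w1.npy",allow_pickle=True).item()
L=[(36,20,18),(-36,20,18),(-36,-20,18),(22,8,95),(22,-8,95),(-22,-8,95),(-22,8,95)]
u=[(489.4,221),(469.6,256.6),(488.6,268),(507,223.6),(515.6,228),(501,251),(494,246)]
s=readout.sense(); print(s["tcp_pos"],s["tcp_rot"])
yd=s["tcp_rot"][2]
a=np.radians(-32.75)
# image up = tool +x; tool yaw may be yd or yd+180
ux=1 if abs((yd+32.75+180)%360-180)<90 else -1
uw=[(314,190),(331,190),(331,243),(314,243),(304,168),(340,168)]
Lw=[(22,8,95),(22,-8,95),(-22,-8,95),(-22,8,95),(36,20,18),(36,-20,18)]
# image right = tool +y ; tool z down -> tool y = -carrier y when ux=1 
pred=proj(w,place([479,-296.7,a],Lw)).round(); print(pred.tolist())
Lw=[Lw[int(np.argmin(np.linalg.norm(pred-np.array(x),axis=1)))] for x in uw] 
q1=fit([(w,Lw,uw)],[479,-296.7,a]); q=fit([(p,L,u),(w,Lw,uw)],[479,-296.7,a])
q=q1*.7+q*.3
yaw=np.degrees(q[2])+(0 if ux==1 else 180)
arm.movel([q[0],q[1],120],[180,0,yaw]); arm.movel([q[0],q[1],59],speed=80,force_limit=8)
print(readout.sense()["tcp_pos"]); grasp(60); s=readout.sense(); print(s["opening"],s["force"],s["tcp_pos"])
arm.movel([q[0],q[1],215],speed=120); s=readout.sense(); print(s["opening"],s["force"],s["tcp_pos"],s["tcp_rot"],s["t"]); snap("wrist","w2")
```

```text
[ 479.45043863 -295.96587486  214.84384107] [-1.79985475e+02  1.68408071e-02 -3.26531821e+01]
[[312.0, 197.0], [331.0, 197.0], [330.0, 245.0], [312.0, 245.0], [302.0, 169.0], [340.0, 169.0]]
fit [ 480.6 -299.1] -32.51 res [-1.   3.5  0.9  3.5  0.5 -0.5 -0.5 -0.5 -0.9 -1.5  1.1 -1.7]
fit [ 480.  -298.3] -32.57 res [ 1.4 -1.3  0.2 -1.2  1.9 -0.1  0.6 -1.5  1.  -0.5  1.8  0.3 -0.3 -0.1
 -1.3  4.7  0.5  4.6  0.1  0.5 -0.8  0.5 -1.2 -0.6  0.8 -0.7]
[ 480.64442639 -299.16335853   59.35484201]
0.16665642664553643 [0.70903099 1.11736082 3.58363935] [ 480.68871127 -298.67780694   59.28695098]
0.16588466968179708 [ 0.81119854 -0.19422277 -1.44045188] [ 480.15946576 -298.49150235  214.26887481] [ 1.79995590e+02  7.54760451e-02 -3.25275831e+01] 7.4083
```

View pics/w2.png

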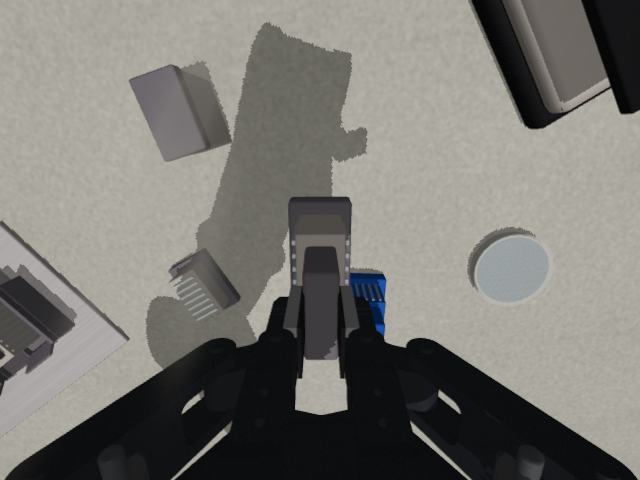

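The wrist view shows the carrier held by its handle and upright. The handle top spans rows 247..358, and the foot's far end is at row ~198, columns 289..352. I'll compute the in-hand offset from this and look at the dock.

Run:
```python
from h import *
w=np.load("pics/w2.npy",allow_pickle=True).item(); im=cv2.imread("pics/w2.png")
s=readout.sense(); t=s["tcp_pos"]; a=np.radians(s["tcp_rot"][2]); zb=t[2]-59.3
for e in (-3,0,3):
    q=[t[0]+e*np.cos(a),t[1]+e*np.sin(a),a]
    L=[(36,0,zb),(36,0,zb+18),(28,0,zb+60),(22,0,zb+60),(22,0,zb+95),(-22,0,zb+95),(36,20,zb),(36,-20,zb)]
    print(e,proj(w,place(q,L)).round(1).tolist())
g=im[:,318:324].mean((1,2)); print([(i,int(g[i])) for i in range(190,256)]); print([(i,int(g[i])) for i in range(345,368)])
r=im[200:203].mean((0,2));print([(i,int(r[i])) for i in list(range(284,294))+list(range(346,357))])
yaw=-5
J=arm.solve_ik([541,174,300],[180,0,yaw]); print(J)
# look at the dock from +z, with carrier held high and back toward the robot
arm.movel([t[0],t[1],290])
arm.move_to([480,174,290],[180,0,yaw])
snap("wrist","w3"); print(readout.sense()["t"],readout.sense()["tcp_pos"],readout.sense()["opening"])
```

```text
-3 [[319.8, 198.3], [319.7, 204.2], [319.5, 237.6], [319.5, 248.6], [319.2, 277.3], [319.4, 364.4], [290.0, 198.3], [349.5, 198.2]]
0 [[319.7, 193.8], [319.7, 199.4], [319.5, 232.0], [319.5, 243.1], [319.2, 270.7], [319.4, 359.0], [289.9, 193.9], [349.6, 193.8]]
3 [[319.7, 189.4], [319.7, 194.6], [319.5, 226.3], [319.5, 237.6], [319.2, 264.1], [319.4, 353.5], [289.8, 189.4], [349.7, 189.4]]
[(190, 105), (191, 105), (192, 106), (193, 105), (194, 106), (195, 103), (196, 83), (197, 41), (198, 41), (199, 42), (200, 42), (201, 47), (202, 56), (203, 60), (204, 62), (205, 64), (206, 64), (207, 64), (208, 64), (209, 63), (210, 64), (211, 63), (212, 64), (213, 64), (214, 67), (215, 73), (216, 73), (217, 73), (218, 72), (219, 73), (220, 73), (221, 73), (222, 73), (223, 73), (224, 73), (225, 73), (226, 72), (227, 73), (228, 73), (229, 73), (230, 72), (231, 73), (232, 73), (233, 74), (234, 84), (235, 103), (236, 107), (237, 107), (238, 107), (239, 107), (240, 107), (241, 107), (242, 107), (243, 107), (244, 107), (245, 102), (246, 70), (247, 41), (248, 41), (249, 41), (250, 41), (251, 41), (252, 41), (253, 41), (254, 41), (255, 41)]
[(345, 61), (346, 61), (347, 61), (348, 61), (349, 61), (350, 61), (351, 61), (352, 61), (353, 61), (354, 61), (355, 61), (356, 61), (357, 61), (358, 60), (359, 90), (360, 154), (361, 171), (362, 172), (363, 172), (364, 169), (365, 167), (366, 167), (367, 166)]
[(284, 106), (285, 105), (286, 104), (287, 103), (288, 97), (289, 64), (290, 48), (291, 47), (292, 48), (293, 48), (346, 50), (347, 51), (348, 50), (349, 48), (350, 101), (351, 161), (352, 170), (353, 167), (354, 165), (355, 165), (356, 167)]
[-45.32956165  24.0005887   39.4870926   85.76660495 -15.47544975
  75.78152911 -99.46976208]
9.8833 [480.49639428 172.54424222 290.10427567] 0.16576420863502664
```

View pics/w3.png

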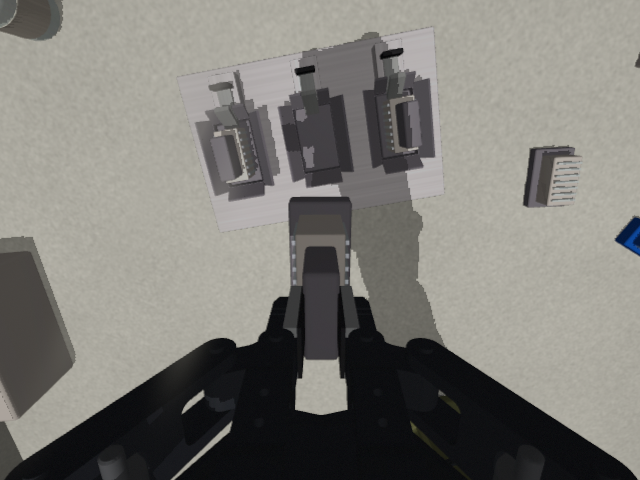

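Run:
```python
from h import *
q=[541,174,0]; yaw=4.5
arm.move_to([475,169,270],[180,0,yaw]); 
p,im=snap("wrist","w4"); s=readout.sense(); print(s["t"],s["tcp_pos"],s["tcp_rot"])
q=[541,174,np.radians(4.5)]
c=proj(p,place(q,[(0,0,14)]))[0]; print(c)
x0,y0=int(c[0]-50),max(0,int(c[1]-75))
a=cv2.resize(im[y0:y0+145,x0:x0+100],None,fx=4,fy=4,interpolation=cv2.INTER_CUBIC)
b=a.copy()
def poly(hx,hy,z,col):
    P=proj(p,place(q,[(hx,hy,z),(hx,-hy,z),(-hx,-hy,z),(-hx,hy,z)])); cv2.polylines(b,[((P-[x0,y0]+.5)*4).astype(int)],True,col,1)
poly(37.5,22,14,(0,0,255)); poly(37.5,22,36,(0,255,0)); poly(49.5,34,54,(255,255,0))
print(x0,y0); cv2.imwrite("pics/crop4.png",np.hstack([a,b]))
```

```text
10.2083 [475.46062917 168.37119597 270.49197788] [-1.79991763e+02 -7.96208523e-03  4.15522483e+00]
[318.93150928 136.40838934]
268 61
```

View pics/crop4.png

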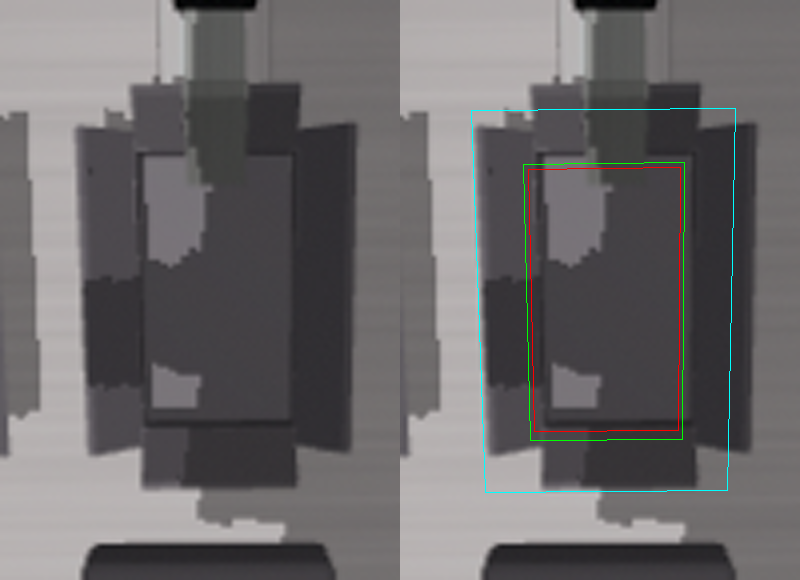

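The crop shows the dock's rim and pocket matching the model. It is shifted about 3 px right and 3 px up from my guess. Refitting and inserting.

Run:
```python
from h import *
w=np.load("pics/w4.npy",allow_pickle=True).item()
L=[(49.5,34,54),(49.5,-34,54),(-49.5,-34,54),(-49.5,34,54),(37.5,22,36),(37.5,-22,36),(-37.5,-22,36),(-37.5,22,36)]
u=np.array([(75.3,84),(356.7,84),(349.4,487),(91.3,487),(136,152),(297,152),(295,427),(143,427)])/4-.4+[268,61]
q=fit([(w,L,u)],[541,174,.08]); np.save("seat.npy",q)
yaw=np.degrees(q[2]); e=-1.5
tgt=q[:2]-e*np.array([np.cos(q[2]),np.sin(q[2])]); print(tgt,yaw)
arm.movel([*tgt,200],[180,0,yaw]); arm.hold(.3); s=readout.sense(); print(s["tcp_pos"],s["tcp_rot"],s["t"])
d=tgt-s["tcp_pos"][:2]
arm.movel([*tgt,14+59+48]); s=readout.sense(); print(s["tcp_pos"],s["force"])
p,im=snap("wrist","w5"); snap("scene","s5")
sc=cv2.imread("pics/s5.png")[210:370,260:500]
cv2.imwrite("pics/c5.png",np.hstack([cv2.resize(im[130:330,200:440],(480,400)),cv2.resize(sc,(320,213)).repeat(1,0) if 0 else cv2.copyMakeBorder(cv2.resize(sc,(320,213)),0,187,0,0,0)]))
```

```text
fit [544.7 170.6] 4.58 res [ 2.4  2.8 -2.   2.2 -2.2 -2.2  1.7 -1.8  0.1 -0.4  0.1 -0.8 -0.1  0.1
 -0.   0.4]
[546.20539121 170.76573518] 4.580591683118565
[546.09769987 170.9688654  200.67392613] [-1.79964627e+02 -5.00515471e-02  4.59526988e+00] 11.325
[546.75558237 170.69673587 121.64306517] [-0.06034296 -0.62360426 -0.80653711]
```

View pics/c5.png

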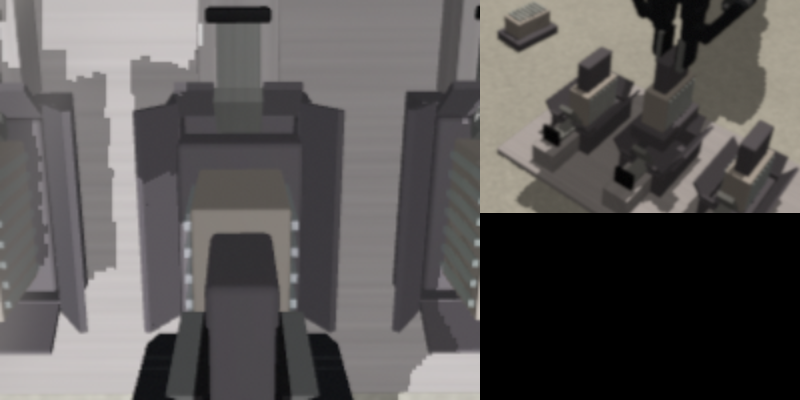

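The crop shows the held carrier centred over the middle dock, with the foot centre at column 241 and the rim centre at 239. Both neighbours are clear, so I press down.

Run:
```python
from h import *
q=np.load("seat.npy"); tgt=q[:2]+1.5*np.array([np.cos(q[2]),np.sin(q[2])])
grasp(90)
for z in (108,102,98,94,90,86,82,78,75,73,72):
    hit=arm.movel([*tgt,z],speed=40,force_limit=35); s=readout.sense()
    print(z,hit,s["tcp_pos"].round(1),s["force"].round(1),round(s["opening"],3),s["t"])
    if hit: break
p,im=snap("wrist","w6"); sc=snap("scene","s6")[1][210:370,260:500]
cv2.imwrite("pics/c6.png",np.hstack([cv2.resize(im[130:330,200:440],(480,400)),cv2.copyMakeBorder(cv2.resize(sc,(320,213)),0,187,0,0,0)]))
```

```text
108 False [545.9 170.6 107.6] [-0.7 -0.1 -0.9] 0.156 12.7917
102 False [545.6 170.7 101.7] [-1.9 -0.3  0.3] 0.156 13.0917
98 False [545.9 170.7  97.8] [-2.5 -0.3  1.1] 0.151 13.3417
94 False [545.6 170.7  93.4] [-2.8  0.1 -1. ] 0.154 13.5917
90 False [545.7 170.7  89.5] [-2.7 -0.1 -1.9] 0.158 13.8417
86 False [545.9 170.7  85.6] [-2.9  0.6 -2.4] 0.158 14.0917
82 False [546.  170.7  81.7] [-2.6 -0.4 -2.1] 0.15 14.3417
78 False [546.  170.7  77.7] [-1.9 -0.2 -3.5] 0.158 14.5917
75 False [546.8 170.8  75. ] [-0.5  0.2 -0.6] 0.155 14.8417
73 False [546.8 171.   73.4] [-0.3  0.   2.1] 0.153 15.0917
72 False [546.8 171.2  73.3] [-2.7 -0.1 10.3] 0.152 15.3417
```

View pics/c6.png

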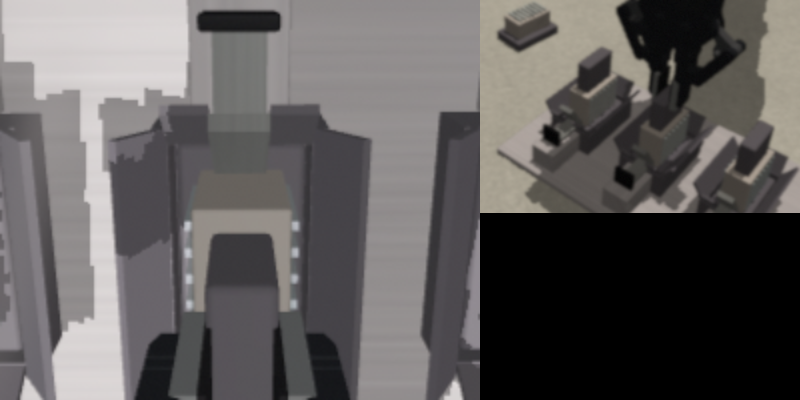

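The force pattern fits. The sideways latch push was −2.9 N from z 98 to 82 and gone at 75. Firm floor contact came at TCP z = 73.3, where I expected it. The crop shows the foot below the rim with the latch nose over it. I'll press once more briefly, then release, retreat and check.

Run:
```python
from h import *
q=np.load("seat.npy"); s=readout.sense(); t=s["tcp_pos"]
print(arm.movel([t[0],t[1],70.5],speed=20,force_limit=25)); s=readout.sense(); print(s["tcp_pos"],s["force"])
arm.movel([t[0],t[1],73.3],speed=20); arm.hold(.2); s=readout.sense(); print(s["tcp_pos"],s["force"])
release(); arm.hold(.3); s=readout.sense(); print(s["opening"],s["force"])
arm.movel([t[0],t[1],220],speed=120)
t2=q[:2]-60*np.array([np.cos(q[2]),np.sin(q[2])])
arm.movel([*t2,250]); p,im=snap("wrist","w7"); s=readout.sense(); print(s["t"],s["force"])
for e in (14,):
    L=[(22,8,e+95),(22,-8,e+95),(-22,-8,e+95),(-22,8,e+95)]
    P=proj(p,place(q,L)); print(P.round(1).tolist())
c=P.mean(0); x0,y0=int(c[0]-75),max(0,int(c[1]-95))
a=cv2.resize(im[y0:y0+150,x0:x0+100*3//2],(600,600),interpolation=cv2.INTER_CUBIC)
cv2.polylines(a,[((P-[x0,y0]+.5)*4).astype(int)],True,(0,0,255),1)
sc=snap("scene","s7")[1][250:370,320:440]
cv2.imwrite("pics/c7.png",np.hstack([a,cv2.copyMakeBorder(cv2.resize(sc,(200,200)),0,400,0,0,0)]))
```

```text
False
[547.02410745 171.40576931  73.21982433] [-9.4097493  -0.04191798 26.09896194]
[546.91967924 171.30873266  73.41932976] [-3.26667729 -0.27811153  7.08846793]
0.9993188259143444 [ 0.27618228 -0.01421438  0.25505469]
19.2083 [ 0.35478516 -0.48644702 -0.21078677]
[[311.0, 122.5], [329.6, 122.5], [329.3, 174.3], [311.4, 174.3]]
```

View pics/c7.png

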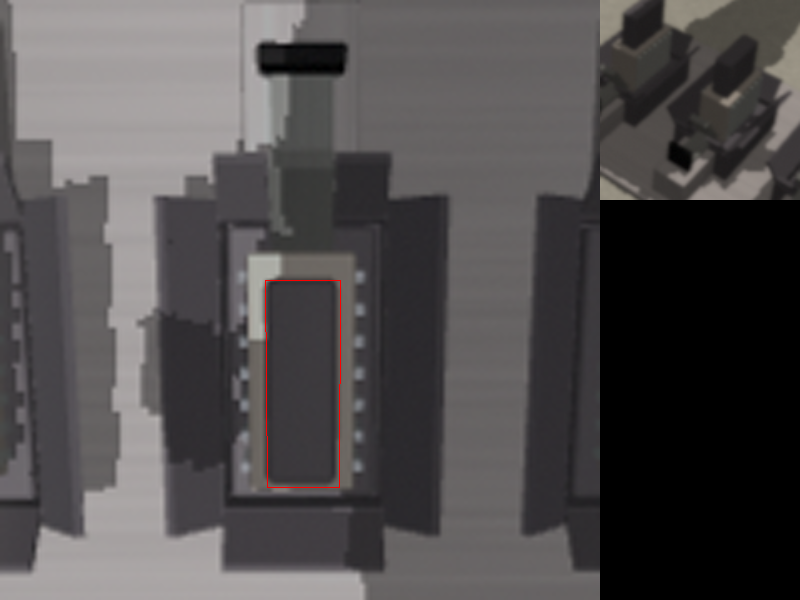

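The handle top coincides with the prediction for a fully seated carrier, and the latch nose lies over the foot. The gripper is clear, so I'm handing in.

```bash
python3 -c "
from workcell import hand_in; print(hand_in())"
```

```text
the job is handed in; nothing more can be done
None
```

The grey carrier with foot and handle is in the empty middle dock, released, and the job is handed in at about 19 s of robot time. No verdict was reported.

I gripped it across the handle, lined it up with the dock using the wrist camera, and pressed it straight down while holding it.

**Pressing down:**
- The latch's sideways push of about 2 to 3 N appeared during the descent and dropped off near the bottom. I read that as the latch opening and snapping back.
- Floor contact came at a tool height of 73.3 mm, where I expected it. A firmer press of 26 N moved it no further.

**After release:**
- The handle top lies within about 1 pixel of where a fully seated carrier should show.
- The latch nose shows over the foot, and the force on the gripper is near zero, with the gripper well clear.

**Not checked directly:**
- I could not read the latch position, so its opening of more than 4 mm and its closing are inferred from force and pictures.
- The downward force during the latch phase stayed within about 4 N of zero and never showed the stated 5 to 15 N. That makes the force evidence for the latch weaker than the pictures.
- In the dock-pose fit, the outer rim corners were 2 to 3 pixels off while the pocket corners were within 1 pixel. I relied on the pocket.

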